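# Put the leaded panels back in their racks

## Robot

A 7-joint arm with a two-finger parallel gripper is mounted at the origin on the work surface. World frame = base frame: x ahead of the robot, y to its left, z up, the work surface at z = 0. Lengths are in m, angles in rad, forces in N, time in s.
With the tool pointing down it reaches from about 0.4 to 0.85 m from the base axis. Payload 6.9 kg.
Tool frame: the origin (TCP) lies midway between the tips of the shut fingers; the grasp point (between the pads) lies behind it (ctrl.pinch_z is the z of the grasp point in the tool frame, in m); z points along the fingers, y is the line along which they close (so a half turn about z gives the same grasp; the last joint's range is limited). The gripper opens to 85 mm and grips with 20 to 120 N. Pads are 22 mm wide; open, the fingers measure 114 mm over their backs; the gripper's body (76 mm by 85 mm) begins 54 mm behind the grasp point. The pads swing forward as they close: fully open they stand 13 mm farther back than shut.
Start: joints at [1.272, 0.507, -0.238, 1.5, 0.126, 1.149, -0.155], TCP at [0.246, -0.575, 0.231] pointing down, gripper open.
Joint ranges: [-3.08, 3.08], [-0.24, 2.05], [-1.43, 1.35], [0, 2.5], [-1.52, 4.66], [0.17, 1.96], [-2.89, 2.89]. Speed limits (rad/s): [2.39, 2.39, 3.14, 3.14, 3.14, 3.14, 3.14].

## Interface

Orientations are given as a unit quaternion [w, x, y, z].
In Python, from station import ctrl, get_state, vision, ticket, models gives the robot as it stands. Calls block until the motion is done:
- ctrl.movep(position, orientation): joint-space move of the TCP to a pose.
- ctrl.movel(position, frame=None, max_speed=0.15): straight line of the TCP; frame=None keeps the orientation; max_speed is the mean speed in m/s.
- ctrl.set_joints(angles): joint-space move.
- ctrl.ungrasp() and ctrl.close_gripper(force=None): open the fingers fully, or close them until they stop; force is the grip in N (None keeps the last).
- ctrl.pause(seconds).
- ctrl.ik(position, orientation): joint angles nearest the present ones, or None.
- get_state(): the state.
- vision.grab_frame(name): name is "scene" or "top"; returns (picture, depth): 480x640x3 uint8, blue, green, red; 480x640 float32, m along the optical axis (not along the pixel's ray), 0 where there is no reading.
- vision.camera_info(name): a dict with "mtx" (3x3 intrinsics, pixels), "dist_coeffs" ([k1, k2, p1, p2, k3] as OpenCV has them; the pictures are not rectified), "R" (3x3) and "t" (3): a world point X has camera coordinates R X + t. Camera axes: x right, y down, z forward; pixel columns grow to the right and rows downward; lengths in m; the calibration is good to about 2 mm. A picture is of the moment at which its call begins. camera_info takes no time and is no camera call.
A pose or a line that the arm cannot do raises ctrl.Unreachable and nothing moves.
- ticket.close_job(): hands the job in; it is judged then, once.
Trained networks look in the newest picture that a camera, given by its name, has taken for a name from the list of things; names that differ only in an ending like _2 or _b are one class to them, and where a whole thing is asked for, a point or a joint stands for the part that bears it (a point fixed in the world has none). Each returns a list of dicts, best first, with "p" (0 to 1); they miss things now and then, are a little off and sometimes report something else, mostly with a low value. They report only what shows in the picture. A call takes as long as a camera call. They do not tell look-alikes from the thing itself.
- models.recognise(camera, target): "point" ([column, row] in pixels, amid what is visible of it).
- models.masks_of(camera, target): "mask" (480x640 bool, what is visible of it) and "point" ([column, row] in pixels, amid what is visible of it).
The state is a dict: "time": time; "qpos": joint angles; "qd": joint speeds; "tau": joint torques, N m; "tcp_pos": TCP position; "eef_rot": TCP orientation; "contact_force": force on the tool from outside, world axes, zero at the start; "wrist_torque": the same for the moment, N m; "width": finger opening in m; "gripper_force": force on a finger pad.
Only numpy, scipy, OpenCV 4.12 (cv2) and the standard library are available. Lean on these libraries where they do the work, as an engineer would, in place of code of your own. Each camera call takes 0.05 s, during which the arm holds its last target. There are 200 camera calls.

## Task

Put the three loose leaded-glass panels away: each goes upright into the empty middle slot of the rack that holds panels of its own width, fully down in the slot, with its side edges in line with its two neighbours. Keep the panels upright, leave the solder reel and the tin where they are, and let go of everything at the end.

Things in the scene. Friction and masses are not known exactly. Their poses are not given: they have to be found in the camera images.
- panel_narrow: loose narrow glass panel with dark lead rim: upright plate 50 mm wide (its y), 8 mm thick (its x), 115 mm tall (its z, up), front and back alike; origin: centre of lower edge, 10 mm above the bench at the start. It stands in a fixed wooden foot, 56 mm deep along x, shorter than the panel along y, whose two cheeks reach 26 mm above the lower edge. Grip its faces near the top, lift straight up.
- panel_middle: loose middle glass panel with dark lead rim: upright plate 76 mm wide (its y), 8 mm thick (its x), 105 mm tall (its z, up), front and back alike; origin: centre of lower edge, 10 mm above the bench at the start. It stands in a fixed wooden foot, 56 mm deep along x, shorter than the panel along y, whose two cheeks reach 26 mm above the lower edge. Grip its faces near the top, lift straight up.
- panel_wide: loose wide glass panel with dark lead rim: upright plate 104 mm wide (its y), 8 mm thick (its x), 95 mm tall (its z, up), front and back alike; origin: centre of lower edge, 10 mm above the bench at the start. It stands in a fixed wooden foot, 56 mm deep along x, shorter than the panel along y, whose two cheeks reach 26 mm above the lower edge. Grip its faces near the top, lift straight up.
- rack_narrow: fixed wooden rack, 114 (x) by 66 mm (y); origin: centre of underside, z up. Slots along y at x = -38, 0, 38 mm: outer two hold fixed panels 50 mm wide, 8 thick, tops 100 mm above the bench; the middle one is empty. Slot floor 10 mm above the bench; 12 mm wide, straight walls to 38 mm, then rounded slats (crests 51 mm high, at x = -19, 19 mm) that guide a panel in. Seated: side edges in line with the fixed two.
- rack_middle: fixed wooden rack, 114 (x) by 92 mm (y); origin: centre of underside, z up. Slots along y at x = -38, 0, 38 mm: outer two hold fixed panels 76 mm wide, 8 thick, tops 90 mm above the bench; the middle one is empty. Slot floor 10 mm above the bench; 12 mm wide, straight walls to 38 mm, then rounded slats (crests 51 mm high, at x = -19, 19 mm) that guide a panel in. Seated: side edges in line with the fixed two.
- rack_wide: fixed wooden rack, 114 (x) by 120 mm (y); origin: centre of underside, z up. Slots along y at x = -38, 0, 38 mm: outer two hold fixed panels 104 mm wide, 8 thick, tops 80 mm above the bench; the middle one is empty. Slot floor 10 mm above the bench; 12 mm wide, straight walls to 38 mm, then rounded slats (crests 51 mm high, at x = -19, 19 mm) that guide a panel in. Seated: side edges in line with the fixed two.
- reel: bystander: a solder reel standing upright, 38 mm across, 40 mm tall; origin at the centre of its underside. Leave it where it is.
- tin: bystander: a flat-lidded round metal tin, 40 mm across, 26 mm tall; origin at the centre of its underside. Leave it where it is.
Mind the look-alikes: they are no part of the job. What is shaped like the panel_wide but yellow is not meant.

How it is judged:
At the end, for the whole second after the job is handed in: Each of the three panels stands released and at rest in the middle slot of the rack of its own width: lower edge within 6 mm of the slot's centre line and of the slot floor's height, centred along the slot within 13 mm, and upright within 0.2 rad (x of panel_narrow in the frame of rack_narrow between -0.006 and 0.006 m and y of panel_narrow in the frame of rack_narrow between -0.013 and 0.013 m and z of panel_narrow in the frame of rack_narrow between 0.004 and 0.016 m and angle between each of panel_narrow, panel_middle, panel_wide's own z axis and vertical below 0.2 rad and linear speed of each of panel_narrow, panel_middle, panel_wide below 0.02 m/s and x of panel_middle in the frame of rack_middle between -0.006 and 0.006 m and y of panel_middle in the frame of rack_middle between -0.013 and 0.013 m and z of panel_middle in the frame of rack_middle between 0.004 and 0.016 m and x of panel_wide in the frame of rack_wide between -0.006 and 0.006 m and y of panel_wide in the frame of rack_wide between -0.013 and 0.013 m and z of panel_wide in the frame of rack_wide between 0.004 and 0.016 m); the robot touches nothing.
It fails at once if the narrow panel is tipped over (more than 45 degrees) (angle between panel_narrow's own z axis and vertical above 0.785 rad).
It fails at once if the middle panel is tipped over (more than 45 degrees) (angle between panel_middle's own z axis and vertical above 0.785 rad).
It fails at once if the wide panel is tipped over (more than 45 degrees) (angle between panel_wide's own z axis and vertical above 0.785 rad).
It fails at once if the reel is pushed out of its place (more than 30 mm) (distance of reel from where it was at the start of the episode above 0.03 m).
It fails at once if the tin is pushed out of its place (more than 30 mm) (distance of tin from where it was at the start of the episode above 0.03 m).
It also fails if it takes over 96 s, if anything falls off the work surface, if the arm or the gripper's body presses on something with over 40 N, if the wrist force passes 120 N, or if a joint passes its speed limit or range.

## Working session

There is one attempt and no reset: what is moved stays moved. The work goes in short steps, each a Python script; the robot and the scene stay as the last script left them, time stands still between calls to the robot, and variables do not carry over. Pictures are saved under pics/ and viewed, at most 14 in all, crops included, and the job is handed in when it is done.

```bash
mkdir -p pics
python3 - <<'E'
from station import *
import cv2,numpy as np
for n in ("scene","top"):
    im,d=vision.grab_frame(n); cv2.imwrite(f"pics/{n}0.png",im); np.save(f"{n}_d.npy",d)
    i=vision.camera_info(n); print(n,i["mtx"],i["dist_coeffs"],i["R"],i["t"])
    for t in ("panel_narrow","panel_middle","panel_wide","rack_narrow","rack_middle","rack_wide","reel","tin"):
        print(t,[(np.round(r["point"]).tolist(),round(r["p"],2)) for r in models.recognise(n,t)])
print(ctrl.pinch_z,get_state())
E
```

```text
scene [[481.62152392   0.         320.65239783]
 [  0.         481.62152392 239.34433299]
 [  0.           0.           1.        ]] [-0.03318488  0.          0.          0.          0.        ] [[ 0.08661857  0.99623743  0.00286365]
 [ 0.83140914 -0.07070322 -0.55114417]
 [-0.54886798  0.05012018 -0.83440512]] [-0.05733447 -0.38650289  1.26615388]
panel_narrow [([179.0, 312.0], 0.97)]
panel_middle [([457.0, 284.0], 0.89)]
panel_wide [([331.0, 216.0], 0.67), ([298.0, 179.0], 0.62)]
rack_narrow [([448.0, 224.0], 0.92)]
rack_middle [([340.0, 321.0], 0.59)]
rack_wide [([181.0, 234.0], 0.62)]
reel [([391.0, 262.0], 0.75)]
tin [([240.0, 273.0], 0.59)]
top [[500.33904917   0.         319.2641427 ]
 [  0.         500.33904917 233.60615011]
 [  0.           0.           1.        ]] [0.00927079 0.         0.         0.         0.        ] [[-5.52640275e-03 -9.99984652e-01 -3.94213739e-04]
 [-9.98240880e-01  5.54003632e-03 -5.90292576e-02]
 [ 5.90305355e-02  6.73008186e-05 -9.98256175e-01]] [0.02540233 0.49886449 0.89720732]
panel_narrow [([475.0, 143.0], 0.97)]
panel_middle [([191.0, 160.0],
[... 280 characters left out ...]
9, 'qpos': array([ 1.27251546,  0.50745803, -0.23761538,  1.50021437,  0.12573845,
        1.14890609, -0.15480943]), 'qd': array([-0.00019778,  0.00133422, -0.00178976, -0.00103819, -0.00036018,
        0.00066667, -0.00038127]), 'tau': array([ 9.01585827e-04, -6.20342088e+01, -2.18433313e+00, -2.49957132e+01,
        1.38958439e-02,  2.25479132e-03, -3.38176028e-05]), 'tcp_pos': array([ 0.24552668, -0.57473395,  0.23129663]), 'eef_rot': array([ 1.61987702e-06,  9.79689490e-01,  2.00520582e-01, -1.20838427e-05]), 'contact_force': array([-1.12745554, -0.56875245, -0.26024067]), 'wrist_torque': array([-0.01337253,  0.0087948 ,  0.0182997 ]), 'gripper_force': 0.0, 'width': 0.08542178810713788}
```

View pics/scene0.png

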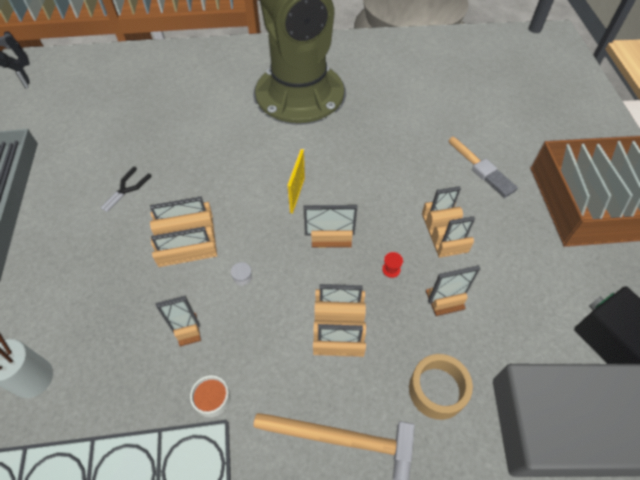

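View pics/top0.png

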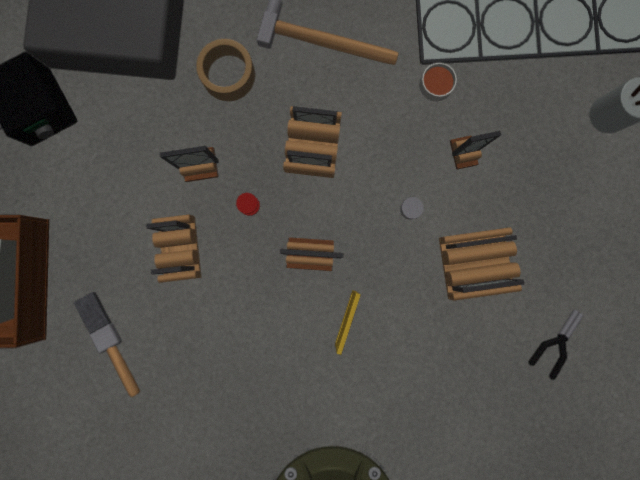

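```bash
cat > see.py <<'E'
import cv2,numpy as np
from station import *
def cloud(n,d=None):
    im,dd=vision.grab_frame(n); i=vision.camera_info(n)
    v,u=np.mgrid[:480,:640]
    p=cv2.undistortPoints(np.stack([u,v],-1).reshape(-1,1,2).astype(np.float64),np.array(i["mtx"]),np.array(i["dist_coeffs"])).reshape(-1,2)
    z=dd.reshape(-1).astype(float); k=z>0
    C=np.c_[p*z[:,None],z]; W=(C-i["t"])@np.array(i["R"])
    W[~k]=np.nan
    return im,W.reshape(480,640,3)
def world(n,px,z):
    i=vision.camera_info(n);R=np.array(i["R"])
    p=cv2.undistortPoints(np.array([[px]],float),np.array(i["mtx"]),np.array(i["dist_coeffs"])).ravel()
    r=R.T@[*p,1]; c=-R.T@i["t"]; return c+r*(z-c[2])/r[2]
E
python3 - <<'E'
from see import *
G={"pn":((475,143),.125),"pm":((191,160),.115),"pw":((311,253),.105),"yel":((347,320),.105),"rn":((177,245),.05),"rm":((314,142),.05),"rw":((480,265),.05)}
P={n:cloud(n)[1].reshape(-1,3) for n in("top","scene")}
for g,(px,z) in G.items():
    c=world("top",px,z); print(g,c.round(3))
    for n,W in P.items():
        Q=W[(np.abs(W[:,:2]-c[:2]).max(1)<.09)&(W[:,2]>.015)]
        print(' ',n,'hist z/10mm',np.histogram(Q[:,2],np.arange(.01,.16,.01))[0], 'zmax',Q[:,2].max().round(3))
        if g[0]in'py':
            T=Q[Q[:,2]>z-.012]
        else: T=Q[Q[:,2]>.06]
        for T in ([T] if g[0]!='r' else [T,Q[(Q[:,2]>.04)&(Q[:,2]<.053)]]):
            if len(T)<8: continue
            (x,y),(w,h),a=cv2.minAreaRect(T[:,:2].astype(np.float32)); print('   rect',round(x,4),round(y,4),round(w,4),round(h,4),round(a,1),len(T))
E
```

```text
pn [ 0.638 -0.23   0.125]
  top hist z/10mm [ 51 175 236  38  34  32  33  40  38  34  25 164   0   0] zmax 0.128
   rect 0.6497 -0.247 0.0083 0.0498 12.1 178
  scene hist z/10mm [ 36 190 236  76  81  76  83  81  84  92  82 176   0   0] zmax 0.129
   rect 0.65 -0.2478 0.0102 0.0506 13.4 231
pm [0.615 0.232 0.115]
  top hist z/10mm [ 44 117 437 331  56  71  69  68  70  42 256   1   0   0] zmax 0.12
   rect 0.6293 0.2448 0.0093 0.0763 8.3 275
  scene hist z/10mm [ 99 233 437 389  94  97  96 108  96  93 230   2   0   0] zmax 0.12
   rect 0.6299 0.2449 0.0102 0.0772 7.4 291
pw [0.462 0.036 0.105]
  top hist z/10mm [ 35  20 681  10   9   9   3   4  76 310   0   0   0   0] zmax 0.109
   rect 0.4419 0.0095 0.1559 0.0606 52.4 374
  scene hist z/10mm [ 77 178 395 183 164 176 173 172 207 268   0   0   0   0] zmax 0.109
   rect 0.4427 0.0082 0.1555 0.0613 52.5 397
yel [ 0.353 -0.022  0.105]
  top hist z/10mm [ 15  27  46  24  32  34  10   8 319   0   0   0   0   0] zmax 0.099
   rect 0.3461 -0.0244 0.0081 0.1035 71.4 284
  scene hist z/10mm [ 24  56  47  61  54  55  56  41 177   1   0   0   0   
[... 562 characters left out ...]
max 0.094
   rect 0.6658 0.0343 0.0758 0.0845 82.9 722
   rect 0.6652 0.0345 0.092 0.1134 82.9 1734
  scene hist z/10mm [ 112  252  374 1065  714  211  214  222  331    0    0    0    0    0] zmax 0.096
   rect 0.665 0.0333 0.0761 0.0868 83.0 978
   rect 0.6664 0.0331 0.0923 0.1145 82.7 1541
rw [ 0.441 -0.257  0.05 ]
  top hist z/10mm [ 108  121  258 2337  585   19  395  214    0    0    0    0    0    0] zmax 0.084
   rect 0.4434 -0.2639 0.0839 0.1048 7.7 628
   rect 0.4435 -0.2641 0.1131 0.1215 7.6 2875
  scene hist z/10mm [  91  256  486 1084  671  336  354  291    0    0    0    0    0    0] zmax 0.085
   rect 0.4422 -0.265 0.0894 0.1032 7.7 981
   rect 0.444 -0.2653 0.1144 0.12 7.9 1479
```

```bash
cat >> see.py <<'E'
from scipy.spatial.transform import Rotation as Ro
def quat(deg):
    f=np.radians(deg); y=np.array([np.cos(f),np.sin(f),0]); z=np.array([0,0,-1.]); x=np.cross(y,z)
    q=Ro.from_matrix(np.c_[x,y,z]).as_quat(); return [q[3],q[0],q[1],q[2]]
def rect(lo,cx,cy,rx,ry=.09,hi=1):
    out=[]
    for n in("top","scene"):
        W=cloud(n)[1].reshape(-1,3)
        T=W[(abs(W[:,0]-cx)<rx)&(abs(W[:,1]-cy)<ry)&(W[:,2]>lo)&(W[:,2]<hi)]
        (x,y),(w,h),a=cv2.minAreaRect(T[:,:2].astype(np.float32)); out.append([x,y,w,h,a,np.percentile(T[:,2],95)])
    return np.array(out)
# name: panel (x,y,yaw), rack (x,y,yaw), panel height
J={"n":((.6499,-.2474,12.7),(.4737,.2788,6.6),.115),"m":((.6296,.2448,7.9),(.6656,.0338,-7.1),.105)}
E
python3 - <<'E'
from see import *
print(rect(.092,.462,.036,.045).round(4))
im,_=vision.grab_frame("top"); cv2.imwrite("pics/crop.png",cv2.resize(im[200:370,230:430],None,fx=3,fy=3))
for nm,(p,r,h) in {**J,"w":((.462,.036,0),(.4434,-.2645,7.7),.095)}.items():
  for fl in (0,180):
    for q in (p,r):
      o=[]
      for z in (.01+h-.02,.01+h-.02+.14):
        j=ctrl.ik([q[0],q[1],z],quat(q[2]+fl)); o.append(None if j is None else np.round(j,2).tolist())
      print(nm,fl,o)
E
```

```text
[[4.62300e-01 3.64000e-02 1.02500e-01 8.00000e-03 8.56548e+01 1.07200e-01]
 [4.61800e-01 3.43000e-02 1.02700e-01 1.09000e-02 8.55163e+01 1.08500e-01]]
n 0 [[0.62, 0.77, -0.55, 1.45, 0.43, 1.05, 0.2], [0.65, 0.66, -0.63, 1.26, 0.38, 1.34, 0.25]]
n 0 [[0.06, 0.74, -1.08, 1.86, 0.76, 1.03, -1.23], [0.15, 0.6, -1.22, 1.67, 0.59, 1.29, -1.08]]
n 180 [[0.24, 0.72, 0.17, 1.46, -0.13, 0.97, -2.48], [0.27, 0.61, 0.12, 1.27, -0.07, 1.27, -2.53]]
n 180 [[0.12, 0.81, -1.23, 1.86, 0.86, 1.12, 1.82], [0.15, 0.6, -1.22, 1.67, 0.59, 1.29, 2.06]]
m 0 [[0.0, 0.8, -0.77, 1.52, 0.61, 1.07, -0.78], [0.1, 0.75, -1.04, 1.34, 0.64, 1.41, -0.78]]
m 0 [[0.27, 0.76, -0.65, 1.55, 0.51, 1.01, -0.65], [0.36, 0.68, -0.86, 1.37, 0.51, 1.33, -0.64]]
m 180 [[0.17, 0.98, -1.23, 1.52, 0.94, 1.32, 2.12], [0.15, 0.82, -1.23, 1.34, 0.76, 1.49, 2.27]]
m 180 [[0.5, 0.97, -1.23, 1.54, 0.94, 1.3, 2.17], [0.48, 0.81, -1.23, 1.37, 0.75, 1.47, 2.32]]
w 0 [[0.32, 0.51, -0.65, 2.1, 0.49, 0.68, -0.66], [0.51, 0.35, -0.87, 1.91, 0.31, 1.02, -0.49]]
w 0 [[0.85, 0.55, -0.53, 1.97, 0.42, 0.72, 0.2], [0.94, 0.39, -0.65, 1.79, 0.27, 1.05, 0.33]]
w 180 [[-0.82, 0.75, 1.15, 2.11, -0.91, 0.91, -2.26], [-0.9, 0.47, 1.15, 1.93, -0.49, 1.07, -2.68]]
w 180 [[0.37, 0.52, 0.17, 1.98, -0.14, 0.66, -2.37], [0.41, 0.34, 0.11, 1.8, -0.04, 1.01, -2.47]]
```

View pics/crop.png

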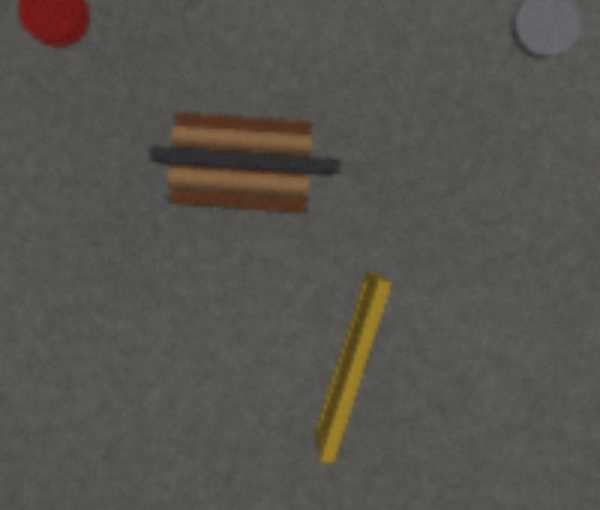

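Candidates for the wide panel are the grey-rimmed one in a foot at top (311,253) and the yellow one at (347,320). I choose the grey one, and the crop confirms it. The narrow panel at (475,143) and the middle one at (191,160) have no look-alikes.

```bash
cat >> see.py <<'E'
J["w"]=((.4621,.0355,-4.4),(.4435,-.2645,7.7),.095)
def st(t):
    s=get_state(); print(t,'t',round(s['time'],1),'tcp',np.round(s['tcp_pos'],4),'F',np.round(s['contact_force'],1),'w',round(s['width'],4),'g',round(s['gripper_force'],1))
def pick(k):
    (x,y,a),_,h=J[k]; zt=.01+h
    ctrl.ungrasp(); ctrl.movep([x,y,zt+.06],quat(a)); ctrl.movel([x,y,zt-.02],max_speed=.1)
    ctrl.close_gripper(50); st('grip')
    ctrl.movel([x,y,zt-.02+.13],max_speed=.12); st('lift')
def over(k):
    _,(x,y,a),h=J[k]; ctrl.movep([x,y,h-.02+.135],quat(a)); st('over')
def place(k,dx=0,dy=0):
    _,(x,y,a),h=J[k]; x+=dx;y+=dy
    for b,v in ((.06,.12),(.045,.05),(.032,.05),(.02,.04),(.0115,.04)):
        ctrl.movel([x,y,b+h-.02],max_speed=v); st(f'b{b}')
        if np.linalg.norm(get_state()['contact_force'])>45: print('STOP'); return False
    ctrl.ungrasp(); st('open'); ctrl.movel([x,y,h+.09],max_speed=.15); st('up'); return True
E
python3 - <<'E'
from see import *
pick("w"); over("w")
_,(x,y,a),h=J["w"]
im,_=vision.grab_frame("scene"); cv2.imwrite("pics/w.png",cv2.resize(im[90:300,80:300],None,fx=2.6,fy=2.6))
print(rect(.10,x,y,.08,.09,.215).round(4))
E
```

```text
grip t 5.3 tcp [0.4624 0.0355 0.0852] F [ 0.5 -0.1  2.7] w 0.0069 g 50.4
lift t 6.6 tcp [0.4616 0.0353 0.2144] F [ 0.1 -0.7 -2.1] w 0.0067 g 49.6
over t 7.7 tcp [ 0.4441 -0.2628  0.21  ] F [ 0.6  1.3 -1.5] w 0.0065 g 49.6
[[ 0.4417 -0.2425  0.0156  0.0668  1.2884  0.2098]
 [ 0.4467 -0.2618  0.0131  0.1054 10.6609  0.2108]]
```

View pics/w.png

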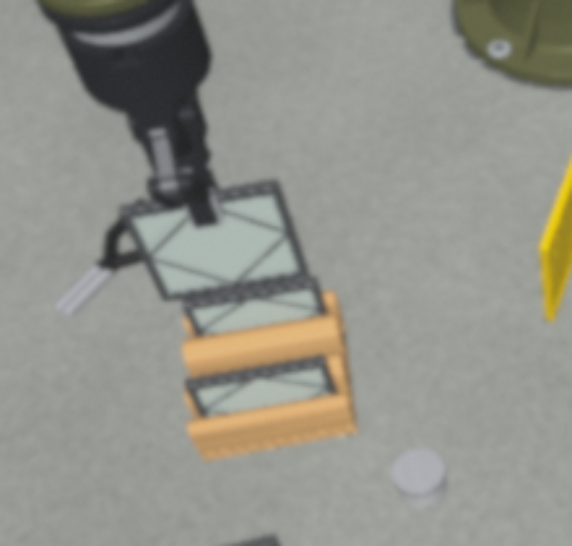

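The wide panel is held upright and centred above its rack, at about crop (215,240). I'll lower it.

Run:
```python
from see import *
if place("w"):
    _,(x,y,a),h=J["w"]; print(rect(.09,x,y,.06,.09,.115).round(4))
```

```text
b0.06 t 8.6 tcp [ 0.444  -0.2644  0.1355] F [ 0.6 -0.4 -1.4] w 0.0066 g 49.6
b0.045 t 9.1 tcp [ 0.4433 -0.2644  0.1198] F [ 0.2  1.7 -2.5] w 0.0067 g 49.6
b0.032 t 9.5 tcp [ 0.4433 -0.2644  0.1066] F [ 0.1 -0.3 -0.8] w 0.0069 g 49.6
b0.02 t 9.9 tcp [ 0.4434 -0.2644  0.0948] F [ 0.4  0.6 -1.3] w 0.0071 g 49.6
b0.0115 t 10.3 tcp [ 0.4433 -0.2644  0.0862] F [ 1.1  0.2 -1.6] w 0.007 g 49.6
open t 11.0 tcp [ 0.4435 -0.2645  0.0865] F [-0.6 -0.4 -0. ] w 0.0857 g 0.0
up t 11.8 tcp [ 0.4429 -0.2645  0.1843] F [0.5 0.2 0.1] w 0.0855 g 0.0
[[ 0.4435 -0.2615  0.008   0.1018  7.6888  0.1067]
 [ 0.4427 -0.2647  0.0116  0.1032  7.7125  0.1078]]
```

Run:
```python
from see import *
pick("n"); over("n")
im,_=vision.grab_frame("scene"); cv2.imwrite("pics/n.png",cv2.resize(im[60:280,350:570],None,fx=2.6,fy=2.6))
```

```text
grip t 14.7 tcp [ 0.6501 -0.2474  0.1052] F [-0.6  0.5  1.6] w 0.0069 g 51.3
lift t 15.9 tcp [ 0.6494 -0.2475  0.234 ] F [ 0.3  0.2 -1.8] w 0.0066 g 50.9
over t 17.9 tcp [0.4746 0.2778 0.2298] F [ 0.  -0.3 -1.3] w 0.0066 g 50.8
```

View pics/n.png

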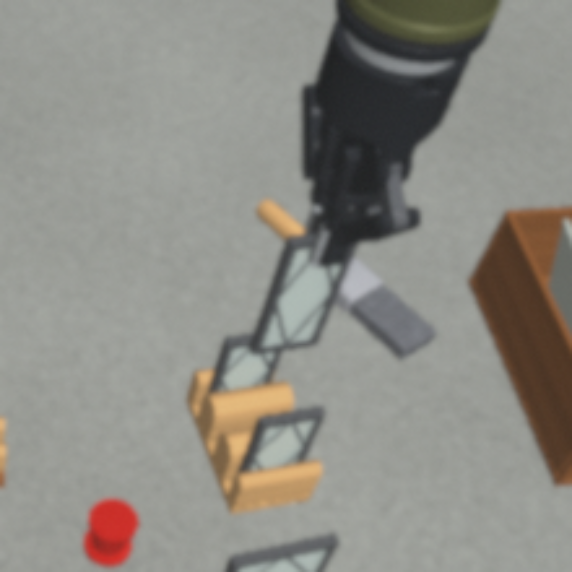

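The narrow panel hangs upright above its rack at crop (300,290), parallel to its neighbours. I'll lower it, then do the middle one.

Run:
```python
from see import *
if place("n"):
    _,(x,y,a),h=J["n"]; r=rect(.11,x,y,.06,.09,.135); print(r.round(4))
    if abs(r[:,5].mean()-.128)<.004:
        pick("m"); over("m")
        if place("m"):
            ctrl.movep([.55,.05,.3],quat(0)); _,(x,y,a),h=J["m"]; print(rect(.1,x,y,.06,.09,.125).round(4))
            im,_=vision.grab_frame("scene"); cv2.imwrite("pics/end.png",im)
```

```text
b0.06 t 18.7 tcp [0.474  0.2792 0.1555] F [-0.2 -0.3 -1.4] w 0.007 g 50.8
b0.045 t 19.2 tcp [0.4736 0.2787 0.1398] F [-0.7  0.  -1. ] w 0.007 g 50.8
b0.032 t 19.6 tcp [0.4735 0.2786 0.1266] F [-0.2 -0.3 -0.9] w 0.0066 g 50.8
b0.02 t 20.0 tcp [0.4736 0.2787 0.1148] F [-0.4  0.7 -0.7] w 0.0072 g 50.8
b0.0115 t 20.4 tcp [0.4735 0.2787 0.1062] F [ 0.4  0.9 -0.7] w 0.0068 g 50.8
open t 21.1 tcp [0.4737 0.2788 0.1065] F [-1.3  0.2  0.8] w 0.0855 g 0.0
up t 21.9 tcp [0.4735 0.2783 0.2043] F [-0.1  0.5 -0.4] w 0.0851 g 0.0
[[4.7380e-01 2.7730e-01 8.3000e-03 4.9500e-02 7.7628e+00 1.2770e-01]
 [4.7350e-01 2.7750e-01 1.0300e-02 5.0500e-02 8.8820e+00 1.2880e-01]]
grip t 24.6 tcp [0.6298 0.2449 0.0952] F [-0.3  0.6  1.8] w 0.0067 g 51.0
lift t 25.8 tcp [0.6293 0.2444 0.224 ] F [ 0.2 -0.5 -1.8] w 0.0068 g 50.6
over t 26.7 tcp [0.6653 0.0349 0.2199] F [ 0.1  1.6 -2.1] w 0.007 g 50.5
b0.06 t 27.4 tcp [0.666  0.0346 0.1457] F [-0.7  0.2 -1.6] w 0.0068 g 50.6
b0.045 t 27.9 tcp [0.6655 0.0337 0.1297] F [ 0.3 -0.1 -0.9] w 0.0066 g 50.6
b0.032 t 28.3 tcp [0.6654 0.0337 0.1165] F [ 0.6  0.5 -0.9] w 0.0067
[... 546 characters left out ...]
                                                             ~~~~~~~~~~~~~^^^^^^^^^^^
    return _quantile_unchecked(
        a, q, axis, out, overwrite_input, method, keepdims, weights)
    return _ureduce(a,
                    func=_quantile_ureduce_func,
    ...<5 lines>...
                    overwrite_input=overwrite_input,
                    method=method)
    r = func(a, **kwargs)
    result = _quantile(arr,
                       quantiles=q,
    ...<2 lines>...
                       out=out,
                       weights=wgt)
    slices_having_nans = np.isnan(arr[-1, ...])
                                  ~~~^^^^^^^^^
IndexError: index -1 is out of bounds for axis 0 with size 0
```

The arm is blocking the top view, so I'll move it aside and check again.

Run:
```python
from see import *
ctrl.movep([.35,-.4,.32],quat(0)); ctrl.pause(.3)
im,_=vision.grab_frame("scene"); cv2.imwrite("pics/end.png",im); st('park')
for k,(p,(x,y,a),h) in J.items():
    try: print(k,x,y,rect(h-.005,x,y,.06,.09,h+.02).round(4))
    except Exception as e: print(k,'occluded')
```

```text
park t 33.5 tcp [ 0.3503 -0.3997  0.32  ] F [ 0.6 -0.3 -0.9] w 0.0854 g 0.0
n 0.4737 0.2788 [[4.7370e-01 2.7770e-01 8.0000e-03 5.1000e-02 7.8627e+00 1.2790e-01]
 [4.7330e-01 2.7720e-01 1.0700e-02 5.1300e-02 8.6857e+00 1.2850e-01]]
m 0.6656 0.0338 [[6.64900e-01 3.42000e-02 7.52000e-02 8.70000e-03 8.32261e+01 1.17300e-01]
 [6.65200e-01 3.38000e-02 7.46000e-02 9.80000e-03 8.22327e+01 1.18400e-01]]
w 0.4435 -0.2645 [[ 4.4380e-01 -2.6330e-01  8.0000e-03  1.0460e-01  7.7037e+00  1.0680e-01]
 [ 4.4370e-01 -2.6440e-01  1.1000e-02  1.0290e-01  8.5644e+00  1.0790e-01]]
```

View pics/end.png

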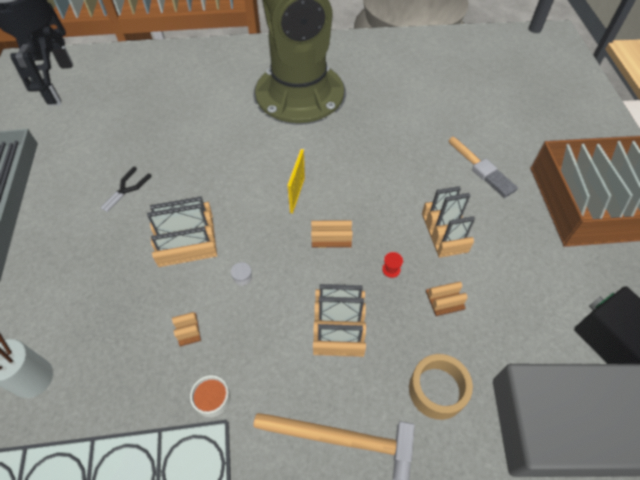

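All three panels are seated: wide at (180,228), narrow at (450,220) and middle at (340,310). The feet are empty, and the reel (392,264) and the tin (241,271) haven't moved.

```bash
python3 -c "
from station import ticket; print(ticket.close_job())"
```

```text
the job is handed in; nothing more can be done
None
```

All three panels stand released and fully down in the middle slots of their own racks, within about 2 mm of centre; the reel and tin were left in place, and the job is handed in (the hand-in returned no verdict).

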